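Press the jar's lid shut, then hold the jar on its side over the bowl

ROBOT

A 7-joint arm with a two-finger parallel gripper is mounted at the origin on a cart in front of the work surface, level with it; the furniture and walls round the work are solid. World frame = base frame: x ahead of the robot, y to its left, z up, the work surface at z = 0. Lengths are in m, angles in rad, forces in N, time in s.
With the tool pointing down it reaches from about 0.4 to 0.85 m from the base axis. Payload 10.4 kg.
Tool frame: the origin (TCP) lies at the very end of the fingers, on their centre line; the grasp point (between the pads) lies 19 mm behind it; z points along the fingers, y is the direction in which the jaws open and shut (so a half turn about z gives the same grasp; the last joint's range is limited). The gripper opens to 87 mm and grips with 3 to 60 N. Pads are 19 mm wide; open, the fingers measure 117 mm over their backs; the gripper's body (75 mm by 190 mm) begins 51 mm behind the grasp point.
Start: joints at [-1.186, 0.332, -0.065, 1.46, 0.022, 1.35, -0.088], TCP at [0.248, 0.574, 0.223] pointing down, gripper open.
Joint ranges: [-2.6, 2.6], [-0.5, 2.12], [-1.47, 1.34], [0.16, 2.42], [-1.27, 4.41], [0.06, 2.06], [-2.6, 2.6]. Speed limits (rad/s): [2.22, 2.22, 2.79, 2.79, 3.14, 3.14, 3.14].

INTERFACE

Orientations are given as a unit quaternion [x, y, z, w].
In Python, from bench import r gives the robot as it stands.
- The arm moves only by the shell command python3 -m crank 'ROWS' [FORCE]. ROWS is JSON, a list of rows, each a list of 3 entries, a list of its own where there are three numbers: the opening, from -1 (shut) to 1 (fully open), so that 0 is half open, then the shift along the tool's x, y, z in mm, then the turn about the tool's z in degrees. A call has 1 to 12 rows; each row is the pose to reach, as a shift and turn from the pose commanded when the call began, along the tool's axes at that moment; what a row does not reach only later rows make up. A row lasts 1/12 s, in which the tool goes at most 41.7 mm and 7.16 degrees, less where a joint would pass 70% of its speed; a pose out of reach is approached as far as the arm can. A call with a gripper value outside its range is refused whole. The fingers move at their own pace and stop on an object; FORCE is the grip in N (left out, the last holds). Time passes only in rows, so rows that repeat a pose let the fingers close. It gives the time, the measured TCP pose, the force and the opening at its end, in the units of the state.
- r.read_state(): the state, without advancing time (a new reading comes with each control period).
- r.camera(name): name is "scene" or "top" or "wrist"; returns a dict with "pixels" (384x512x3 uint8, red, green, blue), "fov_y" (degrees; the focal length in pixels is half the picture's height over the tangent of half this angle, whatever the lens; pixels are square), "cx", "cy" (the principal point, pixels), "cam_to_world" (4x4, takes a point from camera to world coordinates). Camera axes: x right, y down, z forward; pixel columns grow to the right and rows downward; lengths in m; the calibration is good to about 2 mm. A picture is of the moment at which its call begins. There is no depth.
- r.close_job(): hands the job in, once; it reports no verdict.
The state is a dict: "time": time; "joint_positions": joint angles; "joint_vel": joint speeds; "joint_torque": joint torques, N m; "ee_pos": TCP position; "eef_rot": TCP orientation; "ft_force": force on the tool from outside, world axes, zero at the start; "torque": the same for the moment, N m; "width": finger opening in m.
Only numpy, scipy, OpenCV 4.12 (cv2) and the standard library are available. Lean on these libraries where they do the work, as an engineer would, in place of code of your own. Each camera call takes 0.05 s, during which the arm holds its last target.

TASK

Swing the press's lever all the way down onto the jar standing in it, so that the jar's flip lid is pressed shut, and let the lever come back up to rest. Then draw the jar up out of the press's cup, carry it over the bowl and turn it on its side, about level, to see that the lid stays shut. Finish while holding it there, still and a few centimetres clear above the middle of the bowl; leave the bowl and the other things where they stand.

Things in the scene. Friction and masses are not known exactly. Their poses are not given: they have to be found in the camera images.
- press: bench lid press, fixed to the worktop. Origin on the worktop under its cup's axis, z up. Aluminium base plate 110 (x) by 215 (y) by 8 mm, y = -155 to +60. Grey cup at the origin: outer diameter 62, inner 54, rim 41 mm and floor 8 mm above the worktop. Post 26 by 24 mm at y = -115, 180 mm high. The lever's hinge runs along the press's x through (0, -115, 165) mm
- press_lever (a joint): lever angle, rad: 0 at rest (sprung up, leaning 0.2 rad back past vertical, away from the cup); 1.77 at its stop, where it lies level over the cup, pointing to the press's +y, and its 42 mm rubber pad bears on the jar's lid. A spring drives it back to 0 (about 4 N at the handle at the stop, less before), damped: the return takes about a second
- press_grip (a point): where to take the lever: on the axis of its black round handle, 18 mm thick, 85 mm long, which stands out from the lever's end to the press's -x, 175 mm from the hinge and parallel to it; the point is 55 mm from the lever's middle, 39 mm from the handle's free end. In the press's frame: (-55, -150, 337) mm at rest, (-55, 60, 165) at the stop. Lever 14 mm thick
- jar: spice jar with a red cap, 44 mm across, 128 mm high with its lid shut, about 0.1 kg, standing upright in the press's cup (33 mm of it inside). Origin at the centre of its underside; z runs up to the lid; its yaw is of no importance. Grip it 45 to 110 mm above the origin; the flip lid is the top 14 mm
- jar_mid (a point): middle of the jar, 64 mm above its origin on its axis
- jar_lid (a joint): angle of the jar's stiff flip lid, rad: 0 shut; at the start it stands ajar, 0.2 to 0.5, rising up to 25 mm above the shut height; it stays where it is left
- bowl: white open bowl, loose on the worktop, 200 mm across the rim, 91 mm high. Origin at the centre of its underside. Keep the wrist clear of the spice rack on the wall behind the worktop (beyond about x = 0.75 m, from 0.4 m up)
- mug: bystander: white mug, 82 mm across, 94 mm high, loose; origin at the centre of its underside, leave it alone
- squat_jar: bystander: short jar with a white cap, 40 mm across, 71 mm high, loose; origin at the centre of its underside, leave it alone
- tall_jar: bystander: jar with a black cap, 46 mm across, 135 mm high, loose, standing free on the worktop; origin at the centre of its underside, leave it alone
Things that resemble listed ones, but are neither listed nor needed, are in the scene too. What is shaped like the jar but blue or yellow is not meant. There is more than one size of the bowl; the one meant has the size given above.

How it is judged:
On the way, in this order (a step that is already met when the one before it is completed fails the run):
1. the lever is swung down to its stop, with the jar standing in the cup (value of joint press_lever above 1.72 rad and distance of jar from where it was at the start of the episode below 0.015 m), for 0.1 s.
2. the lever is back up at rest and the jar's lid is shut, the jar still in the cup (value of joint each of press_lever, jar_lid below 0.15 rad and distance of jar from where it was at the start of the episode below 0.015 m), for 0.1 s.
3. the jar is drawn up out of the cup (height (world z) of jar above 0.05 m), for 0.1 s.
At the end, for the whole second after the job is handed in: Jar gripped and still (<30 mm/s), its axis 60-120 deg from upright, its middle within 60 mm of the bowl's centre in plan and >130 mm above the worktop, touching neither bowl nor press; lid and lever <0.15 rad; bowl within 40 mm of its start, not tipped (angle between jar's own z axis and vertical between 1.05 and 2.09 rad and horizontal distance between jar_mid and bowl below 0.06 m and height (world z) of jar_mid above 0.13 m and contact force between the fingers and jar above 1 N and contact force between jar and bowl below 0.05 N and contact force between jar and press below 0.05 N and linear speed of jar below 0.03 m/s and value of joint each of jar_lid, press_lever below 0.15 rad and angle between bowl's own z axis and vertical below 0.15 rad and distance of bowl from where it was at the start of the episode below 0.04 m); the arm keeps its last pose, push and grip.
It fails at once if the bowl is pushed more than 40 mm or tipped (distance of bowl from where it was at the start of the episode above 0.04 m or angle between bowl's own z axis and vertical above 0.4 rad).
It fails at once if a bystander is pushed more than 30 mm or knocked over (distance of any of mug, squat_jar, tall_jar from where it was at the start of the episode above 0.03 m or angle between any of mug, squat_jar, tall_jar's own z axis and vertical above 0.5 rad).
It also fails if it takes over 61 s, if anything falls off the work surface, if the arm or the gripper's body presses on something with over 40 N, if the wrist force passes 120 N, or if a joint passes its speed limit or range.

## Working session

There is one attempt and no reset: what is moved stays moved. The work goes in short steps, Python scripts to look and compute and a shell command to move; the robot and the scene stay as the last step left them, time stands still between calls to the robot, and variables do not carry over. Pictures are saved under pics/ and viewed, and the job is handed in when it is done.

```bash
ls; mkdir -p pics
python3 - <<'E'
from bench import r
import cv2,numpy as np
s=r.read_state();print({k:np.round(v,3).tolist() for k,v in s.items()})
for n in ["scene","top","wrist"]:
    c=r.camera(n);cv2.imwrite(f"pics/{n}0.png",c["pixels"][:,:,::-1]);print(n,c["fov_y"],c["cx"],c["cy"],np.round(c["cam_to_world"],3).tolist())
E
```

```text
pics
{'time': 0.0, 'joint_positions': [-1.186, 0.333, -0.065, 1.461, 0.022, 1.35, -0.089], 'joint_vel': [0.001, -0.0, 0.002, 0.001, -0.0, -0.0, 0.001], 'joint_torque': [0.001, -62.325, 0.026, -38.989, -0.061, 0.04, 0.0], 'ee_pos': [0.248, 0.573, 0.222], 'eef_rot': [0.203, 0.979, -0.001, -0.0], 'ft_force': [0.292, -0.343, 0.416], 'torque': [0.007, -0.006, -0.029], 'width': 0.088}
scene 42.01764207846465 262.0319125466707 191.03618772418034 [[0.666, -0.412, 0.622, -0.474], [-0.746, -0.381, 0.546, -0.873], [0.012, -0.828, -0.561, 1.118], [0.0, 0.0, 0.0, 1.0]]
top 52.60787606948287 252.25499253580608 189.07714120830005 [[-0.273, -0.932, 0.24, 0.23], [-0.962, 0.266, -0.061, 0.083], [-0.007, -0.248, -0.969, 1.514], [0.0, 0.0, 0.0, 1.0]]
wrist 58.45000575962107 252.45481390840177 184.52905908745853 [[0.396, 0.878, 0.269, 0.174], [0.918, -0.379, -0.117, 0.605], [-0.001, 0.294, -0.956, 0.383], [0.0, 0.0, 0.0, 1.0]]
```

View pics/scene0.png

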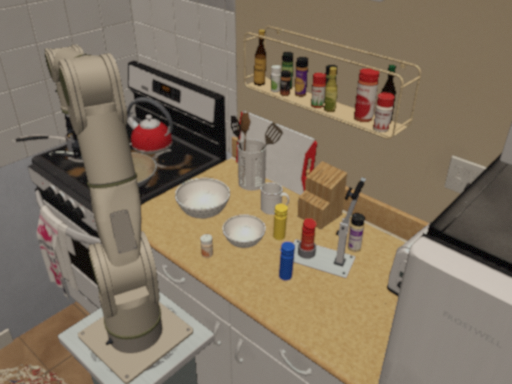

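View pics/top0.png

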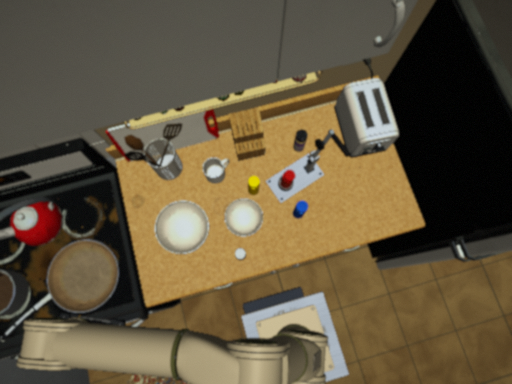

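View pics/wrist0.png

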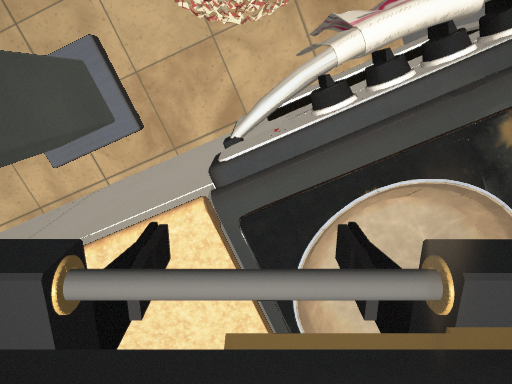

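The scene and top views show the press with its lever up, at top px ~(298,178), and the red jar at (288,178). The big bowl is at (182,228), a smaller one at (243,217), the mug at (214,170), the white-cap jar at (240,254) and the black-cap jar at (301,139). Next I'll enlarge and measure.

```bash
cat > h.py <<'E'
import numpy as np,cv2
def ray(c,u,v):
    f=c["pixels"].shape[0]/2/np.tan(np.radians(c["fov_y"])/2);M=np.array(c["cam_to_world"])
    d=M[:3,:3]@np.array([(u-c["cx"])/f,(v-c["cy"])/f,1]);return M[:3,3],d
def onz(c,u,v,z):
    o,d=ray(c,u,v);return o+d*(z-o[2])/d[2]
def proj(c,p):
    f=c["pixels"].shape[0]/2/np.tan(np.radians(c["fov_y"])/2);M=np.array(c["cam_to_world"])
    q=M[:3,:3].T@(np.array(p)-M[:3,3]);return np.array([c["cx"]+f*q[0]/q[2],c["cy"]+f*q[1]/q[2]])
def tri(c1,p1,c2,p2):
    o1,d1=ray(c1,*p1);o2,d2=ray(c2,*p2)
    t=np.linalg.lstsq(np.c_[d1,-d2],o2-o1,rcond=None)[0];a=o1+t[0]*d1;b=o2+t[1]*d2
    return (a+b)/2,np.linalg.norm(a-b)
def crop(c,x0,y0,x1,y1,k,name):
    im=c["pixels"][y0:y1,x0:x1,::-1];cv2.imwrite("pics/"+name,cv2.resize(im,None,fx=k,fy=k,interpolation=cv2.INTER_CUBIC))
E
python3 - <<'E'
from bench import r
from h import *
t=r.camera("top");s=r.camera("scene")
crop(t,140,110,360,280,3.5,"t1.png");crop(s,160,160,380,300,3.5,"s1.png")
print(r.read_state()["time"])
E
```

```text
0.25
```

View pics/t1.png

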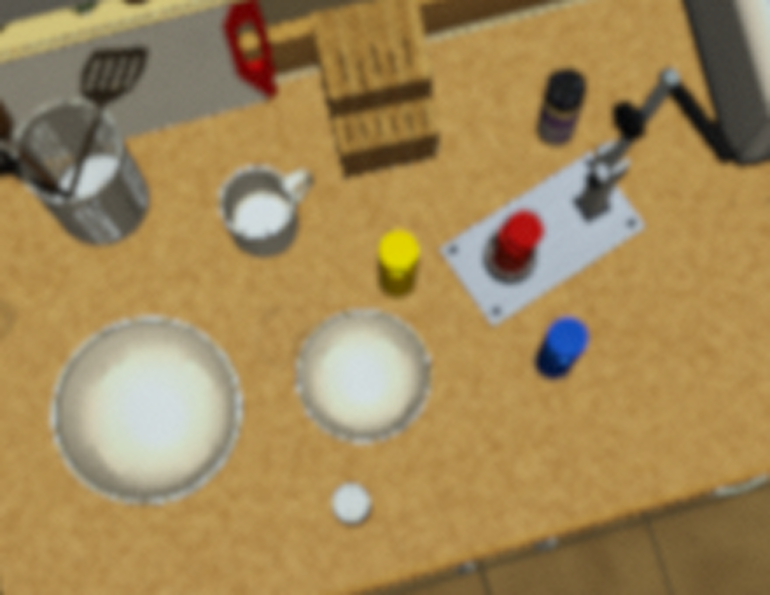

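View pics/s1.png

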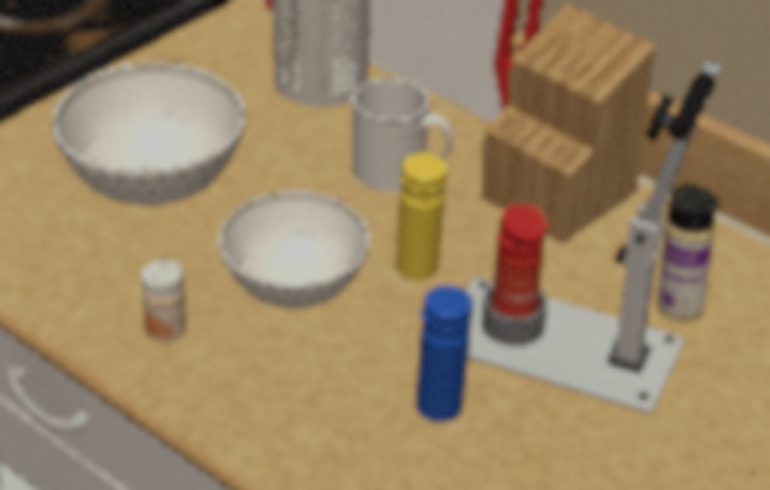

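Run:
```python
from bench import r
from h import *
t=r.camera("top");s=r.camera("scene")
crop(t,255,120,365,210,7,"t2.png");crop(s,285,165,375,285,5,"s2.png")
def blobs(c,f):
    hsv=cv2.cvtColor(c["pixels"],cv2.COLOR_RGB2HSV);m=f(hsv).astype(np.uint8)
    n,l,st,ce=cv2.connectedComponentsWithStats(m)
    for i in range(1,n):
        if st[i,4]>25: print(st[i].tolist(),np.round(ce[i],1))
red=lambda h:((h[...,0]<8)|(h[...,0]>172))&(h[...,1]>150)&(h[...,2]>70)
print("red");blobs(t,red);blobs(s,red)
for c,p in [(t,(443,250)),(t,(495,325)),(t,(643,225)),(t,(605,152))]:
    print(onz(c,140+p[0]/3.5,110+p[1]/3.5,.008).round(3))
for p in [(595,212),(512,258)]: print(onz(t,140+p[0]/3.5,110+p[1]/3.5,.008).round(3))
# bowls rim
for name,L,R in [("big",(52,408),(242,408)),("big v",(148,316),(148,502))]:
    a,b=[onz(t,140+p[0]/3.5,110+p[1]/3.5,.091) for p in (L,R)];print(name,((a+b)/2).round(3),np.linalg.norm(a-b))
for z,L,R in [(.091,(297,375),(431,375))]:
    a,b=[onz(t,140+p[0]/3.5,110+p[1]/3.5,z) for p in (L,R)];print("small",((a+b)/2).round(3),np.linalg.norm(a-b))
for n,p,z in [("mug",(260,205),.094),("squat",(352,503),.071),("yellow",(399,247),.128),("blue",(566,337),.128),("tall",(565,88),.135)]:
    print(n,onz(t,140+p[0]/3.5,110+p[1]/3.5,z).round(3))
```

```text
red
[204, 110, 15, 28, 199] [211.4 122.8]
[105, 130, 24, 31, 104] [115.7 144.2]
[282, 171, 13, 16, 135] [288.  177.9]
[10, 201, 50, 44, 1139] [ 39.2 225.7]
[359, 69, 20, 15, 260] [368.4  76. ]
[313, 73, 13, 14, 167] [318.9  79.5]
[377, 92, 18, 15, 213] [385.8  99. ]
[355, 95, 15, 26, 239] [360.9 107.6]
[131, 122, 41, 29, 787] [150.3 137.9]
[302, 141, 15, 49, 253] [308.9 161.1]
[301, 218, 15, 32, 336] [307.8 233.1]
[ 0.618 -0.076  0.008]
[ 0.518 -0.108  0.008]
[ 0.584 -0.306  0.008]
[ 0.68  -0.291  0.008]
[ 0.614 -0.257  0.008]
[ 0.588 -0.149  0.008]
big [0.517 0.282 0.091] 0.2008233474349349
big v [0.517 0.281 0.091] 0.1979492227968748
small [0.488 0.052 0.091] 0.14215541851864572
mug [0.7   0.111 0.094]
squat [0.364 0.1   0.071]
yellow [ 0.603 -0.019  0.128]
blue [ 0.462 -0.16   0.128]
tall [ 0.724 -0.241  0.135]
```

View pics/t2.png

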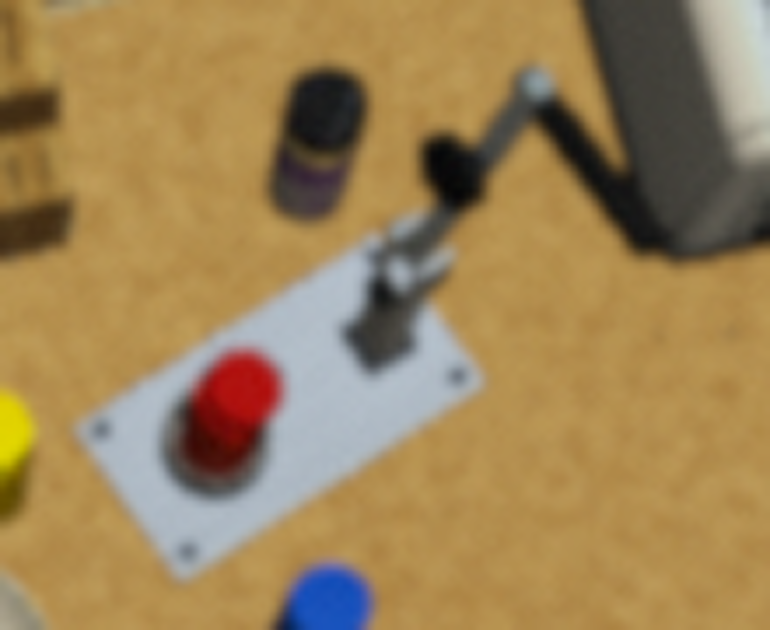

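View pics/s2.png

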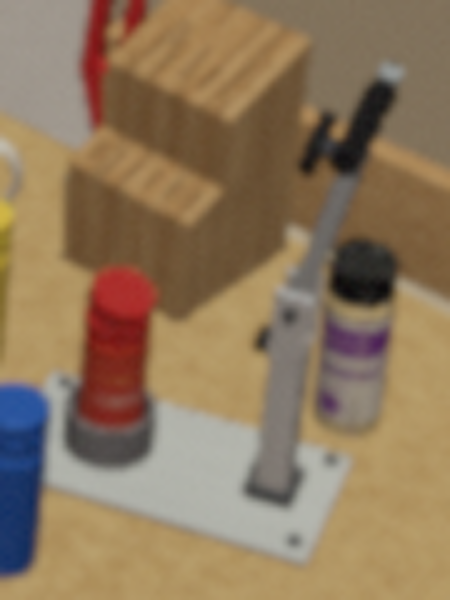

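```bash
cat >> h.py <<'E'
YAW=np.radians(17.2);O=np.array([.586,-.149,0])
def W(p):
    p=np.array(p)/1000;return O+np.array([np.cos(YAW)*p[0]-np.sin(YAW)*p[1],np.sin(YAW)*p[0]+np.cos(YAW)*p[1],p[2]])
E
python3 - <<'E'
from bench import r
from h import *
t=r.camera("top");s=r.camera("scene")
P={"hinge":(0,-115,165),"lend":(0,-150,337),"grip":(-55,-150,337),"free":(-94,-150,337),"stopgrip":(-55,60,165),"c1":(55,60,8),"c2":(-55,60,8),"c3":(55,-155,8),"c4":(-55,-155,8)}
for k,p in P.items():
    w=W(p);a=proj(t,w);b=proj(s,w);print(k,w.round(3),((a-[255,120])*7).round(),((b-[285,165])*5).round())
# jar cap top
print(onz(t,255+240/7,120+388/7,.14).round(3))
E
```

```text
hinge [ 0.62  -0.259  0.165] [425. 254.] [303. 299.]
lend [ 0.63  -0.292  0.337] [543.  92.] [393.  79.]
grip [ 0.578 -0.309  0.337] [613. 186.] [367. 127.]
free [ 0.541 -0.32   0.337] [664. 254.] [348. 163.]
stopgrip [ 0.516 -0.108  0.165] [207. 518.] [  8. 274.]
c1 [ 0.621 -0.075  0.008] [ 79. 426.] [ 59. 366.]
c2 [ 0.516 -0.108  0.008] [187. 583.] [ -2. 462.]
c3 [ 0.684 -0.281  0.008] [386. 232.] [360. 455.]
c4 [ 0.579 -0.313  0.008] [496. 384.] [312. 560.]
[ 0.583 -0.149  0.14 ]
```

Projection agrees with both views to within about 4 mm: handle end, post and plate corners all line up. The press is at (0.586,-0.149), yaw about 17°. The large bowl measures 200 mm across and sits at (0.517,0.282).

The tool can only turn about its own (vertical) axis. So I'll lay the jar over by letting it pivot in a light grip against the worktop, after drawing it out. First I raise the arm and move over to the handle.

```bash
python3 -m crank '[[1,[0,0,-38],0],[1,[0,0,-76],0],[1,[0,0,-114],6],[1,[0,0,-152],12],[1,[-8,-8,-185],18],[1,[-30,-32,-200],24],[1,[-55,-58,-205],30],[1,[-81,-84,-205],36],[1,[-107,-111,-205],42],[1,[-133,-138,-205],48],[1,[-159,-165,-205],54],[1,[-185,-192,-205],60]]'
python3 - <<'E'
from bench import r
from h import *
s=r.read_state();print({k:np.round(v,3).tolist() for k,v in s.items()})
t=r.camera("top")
for p in [(350,590),(560,530),(770,472)]: print("edge",onz(t,140+p[0]/3.5,110+p[1]/3.5,0).round(3))
E
```

```text
time: 1.45
ee_pos: [0.3418, 0.3222, 0.4277]
eef_rot: [0.667, 0.745, 0.0, -0.0]
ft_force: [-0.5, -0.2, -0.9]
width: 0.0869
{'time': 1.45, 'joint_positions': [-1.028, -0.048, 0.167, 1.467, 0.008, 1.721, -0.749], 'joint_vel': [0.391, -0.447, 0.349, 0.424, 0.082, 0.015, -0.507], 'joint_torque': [-3.898, -32.522, -2.647, -40.526, -0.408, 0.102, 0.996], 'ee_pos': [0.342, 0.322, 0.428], 'eef_rot': [0.667, 0.745, 0.0, -0.0], 'ft_force': [-0.511, -0.25, -0.906], 'torque': [-0.116, 0.026, -0.0], 'width': 0.087}
edge [0.281 0.128 0.   ]
edge [ 0.28 -0.11  0.  ]
edge [ 0.277 -0.353  0.   ]
```

```bash
cat >> h.py <<'E'
from scipy.spatial.transform import Rotation as Ro
def to(s,p,yang=None):
    R=Ro.from_quat(s["eef_rot"]).as_matrix();d=R.T@(np.array(p)-s["ee_pos"])*1000
    a=np.degrees(np.arctan2(R[1,1],R[0,1]));print("shift",d.round(1),"yang",a.round(1),"tilt",np.degrees(np.arccos(-R[2,2])).round(2),"turn",None if yang is None else round((a-yang+180)%360-180,1))
E
python3 - <<'E'
from bench import r
from h import *
s=r.read_state();to(s,[.578,-.309,.42],-72.8)
E
```

```text
shift [-643.3  172.8    9.3] yang 5.3 tilt 0.14 turn 78.1
```

```bash
python3 -m crank '[[1,[-36,10,0],6],[1,[-72,20,0],12],[1,[-108,30,0],18],[1,[-144,40,0],24],[1,[-180,49,0],30],[1,[-216,58,0],36],[1,[-252,67,0],42],[1,[-288,77,0],48],[1,[-324,87,0],54],[1,[-360,97,0],60],[1,[-396,106,0],66],[1,[-432,116,0],72]]'
python3 - <<'E'
from bench import r
from h import *
s=r.read_state();print(np.round(s["joint_positions"],2));to(s,[.578,-.309,.42],-72.8)
E
```

```text
time: 2.5
ee_pos: [0.5068, -0.0935, 0.428]
eef_rot: [0.977, 0.211, 0.001, -0.0]
ft_force: [0.4, -0.4, 0.6]
width: 0.087
[-0.55  0.05  0.68  1.39 -0.03  1.72 -1.02]
shift [-24.1 225.7   8. ] yang -65.6 tilt 0.07 turn 7.2
```

```bash
python3 -m crank '[[1,[-3,28,0],1],[1,[-6,56,0],2],[1,[-9,85,0],3],[1,[-12,114,0],4],[1,[-15,143,0],5],[1,[-18,172,2],6],[1,[-21,195,4],6],[1,[-23,210,6],6],[1,[-23,214,7],6],[1,[-23,214,7],6],[1,[-23,214,7],6]]'
python3 - <<'E'
from bench import r
from h import *
s=r.read_state();print(np.round(s["joint_positions"],2));to(s,[.578,-.309,.318],-72.8)
t=r.camera("top");c=r.camera("scene");w=r.camera("wrist")
crop(t,255,90,365,210,6,"t3.png");crop(c,285,100,400,285,3.2,"s3.png");crop(w,0,0,512,384,1.5,"w3.png")
E
```

```text
time: 3.42
ee_pos: [0.5751, -0.2949, 0.4206]
eef_rot: [0.987, 0.162, 0.0, -0.0]
ft_force: [0.9, -0.6, -0.2]
width: 0.087
[-0.09  0.45  0.82  1.03 -0.33  1.78 -0.64]
shift [ -1.8  14.3 102.6] yang -71.3 tilt 0.02 turn 1.5
```

View pics/w3.png

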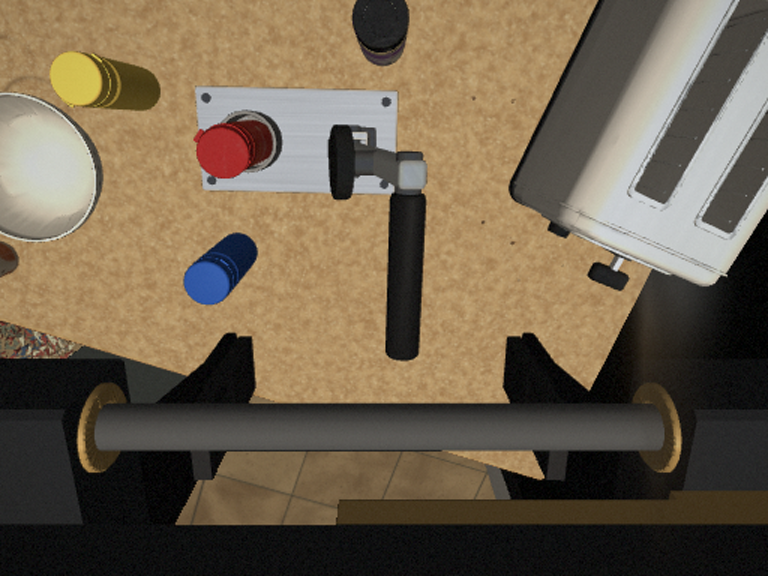

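View pics/s3.png

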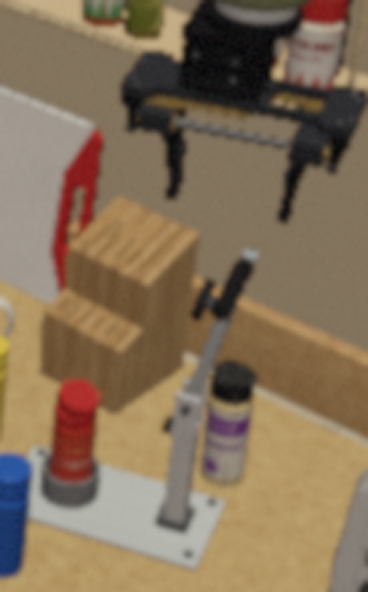

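The wrist view shows the handle from (407,195) to (403,357) in the enlarged picture, roughly centred between the open fingers. I'll refine its position from this view.

Run:
```python
from bench import r
from h import *
w=r.camera("wrist");s=r.read_state()
for n,p in [("lever top",(411,172)),("base",(407,195)),("free",(403,350))]: print(n,onz(w,p[0]/1.5,p[1]/1.5,.337).round(4))
print("pred grip/free",W((-55,-150,337)).round(4),W((-94,-150,337)).round(4))
for n,p in [("c1",(195,87)),("c2",(203,191)),("c4",(397,193)),("c3",(397,92))]:print(n,onz(w,p[0]/1.5,p[1]/1.5,.008).round(4))
# jar lid shape
crop(w,120,70,200,130,8,"w3b.png")
```

```text
lever top [ 0.6349 -0.2915  0.337 ]
base [ 0.6241 -0.2933  0.337 ]
free [ 0.5477 -0.3184  0.337 ]
pred grip/free [ 0.5778 -0.3086  0.337 ] [ 0.5406 -0.3201  0.337 ]
c1 [ 0.6229 -0.0765  0.008 ]
c2 [ 0.5194 -0.1092  0.008 ]
c4 [ 0.5865 -0.3138  0.008 ]
c3 [ 0.6863 -0.2788  0.008 ]
```

View pics/w3b.png

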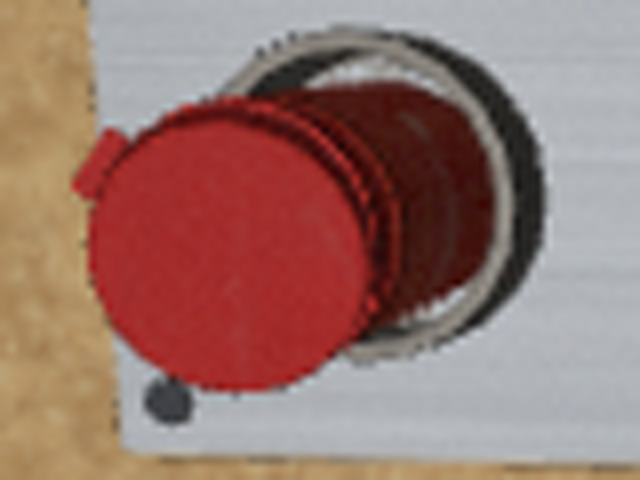

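```bash
sed -i 's/^YAW=.*/YAW=np.radians(17.6);O=np.array([.589,-.149,0])/' h.py
python3 -m crank '[[1,[3,8,0],1],[1,[3,15,5],1],[1,[3,15,20],1],[1,[3,15,40],1],[1,[3,15,60],1],[1,[3,15,80],1],[1,[3,15,95],1],[1,[3,15,102],1],[1,[3,15,102],1]]'
python3 - <<'E'
from bench import r
from h import *
s=r.read_state();to(s,W((-55,-150,337))-[0,0,.019],-72.4)
w=r.camera("wrist");crop(w,0,0,512,384,1.5,"w4.png")
c=r.camera("scene");crop(c,285,100,400,285,3.2,"s4.png")
E
```

```text
time: 4.37
ee_pos: [0.5822, -0.3082, 0.3169]
eef_rot: [0.988, 0.154, -0.001, -0.001]
ft_force: [0.9, 0.1, 0.0]
width: 0.0872
shift [-0.4  0.3 -1.1] yang -72.3 tilt 0.14 turn 0.1
```

View pics/w4.png

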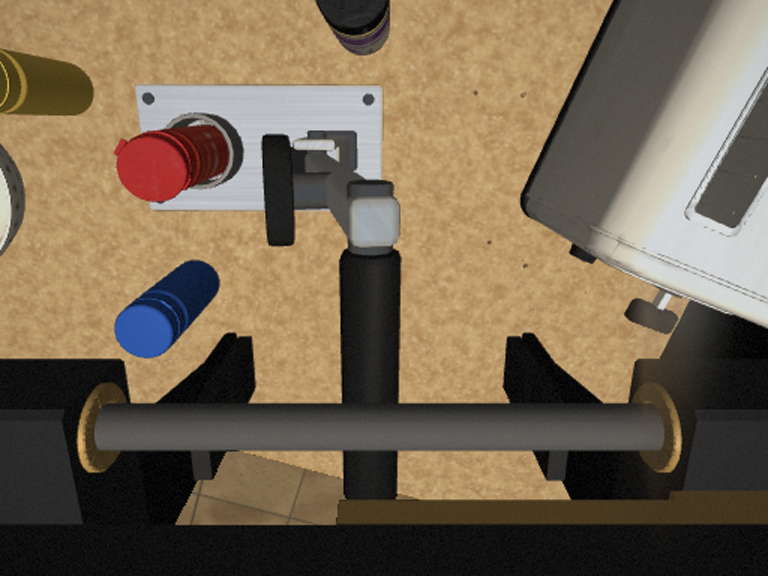

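View pics/s4.png

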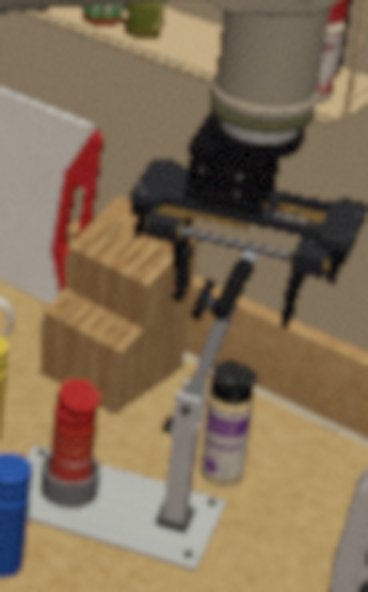

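The handle lies between the fingers: x≈370, with the mid-gap at ≈380. Now I'll close on it.

```bash
python3 -m crank '[[0,[0,0,0],0],[-0.5,[0,0,0],0],[-1,[0,0,0],0],[-1,[0,0,0],0],[-1,[0,0,0],0],[-1,[0,0,0],0],[-1,[0,0,0],0],[-1,[0,0,0],0]]' 25
python3 - <<'E'
from bench import r
from h import *
s=r.read_state();to(s,W((-55,-150,337))-[0,0,.019],-72.4);print(s["width"],s["ft_force"])
# arc in tool axes relative to start: press +y = -tool y ; down = +tool z
for th in np.linspace(0,1.77,25):
    a=th-.2; y=175.3*np.sin(a); z=175.3*np.cos(a); y0=175.3*np.sin(-.2);z0=175.3*np.cos(.2)
    print(round(th,2),[0,round(-(y-y0)),round(z0-z)])
E
```

```text
time: 5.13
ee_pos: [0.5826, -0.3089, 0.3185]
eef_rot: [0.988, 0.153, -0.0, -0.0]
ft_force: [0.4, 0.6, -1.9]
width: 0.0412
shift [-0.5 -0.5  0.5] yang -72.4 tilt 0.01 turn 0.0
0.041196845710350864 [ 0.38371432  0.55196995 -1.90088079]
0.0 [0, 0, 0]
0.07 [0, -13, -2]
0.15 [0, -26, -3]
0.22 [0, -39, -3]
0.3 [0, -51, -3]
0.37 [0, -64, -1]
0.44 [0, -77, 2]
0.52 [0, -89, 5]
0.59 [0, -101, 10]
0.66 [0, -113, 15]
0.74 [0, -125, 21]
0.81 [0, -135, 28]
0.88 [0, -146, 36]
0.96 [0, -155, 45]
1.03 [0, -164, 54]
1.11 [0, -173, 64]
1.18 [0, -180, 74]
1.25 [0, -187, 85]
1.33 [0, -193, 97]
1.4 [0, -198, 108]
1.48 [0, -203, 121]
1.55 [0, -206, 133]
1.62 [0, -208, 146]
1.7 [0, -210, 159]
1.77 [0, -210, 172]
```

```bash
python3 -m crank '[[-1,[0,0,0],0],[-1,[0,0,0],0],[-1,[0,0,0],0],[-1,[0,0,0],0],[-1,[0,0,0],0],[-1,[0,0,0],0],[-1,[0,0,0],0],[-1,[0,0,0],0]]' 25
```

```text
time: 5.8
ee_pos: [0.5821, -0.3071, 0.3182]
eef_rot: [0.988, 0.154, -0.001, -0.002]
ft_force: [-6.3, 7.3, 1.9]
width: 0.0173
```

Gripped, with the width equal to the handle's. Now I swing along the arc.

```bash
python3 -m crank '[[-1,[0,-13,-2],0],[-1,[0,-26,-3],0],[-1,[0,-39,-3],0],[-1,[0,-51,-3],0],[-1,[0,-64,-1],0],[-1,[0,-77,2],0],[-1,[0,-89,5],0],[-1,[0,-101,10],0],[-1,[0,-113,15],0],[-1,[0,-113,15],0],[-1,[0,-113,15],0]]' 25
python3 - <<'E'
from bench import r
from h import *
s=r.read_state();a=.66-.2
to(s,W((-55,-115+175.3*np.sin(a),165+175.3*np.cos(a)))-[0,0,.019],-72.4)
c=r.camera("scene");crop(c,245,100,400,285,3.2,"s5.png")
w=r.camera("wrist");crop(w,0,0,512,384,1.5,"w5.png")
E
```

```text
time: 6.72
ee_pos: [0.5489, -0.2009, 0.3042]
eef_rot: [0.988, 0.154, 0.001, -0.0]
ft_force: [1.8, 0.8, 3.6]
width: 0.0173
shift [-1.1 -0.2  1.1] yang -72.3 tilt 0.1 turn 0.1
```

View pics/s5.png

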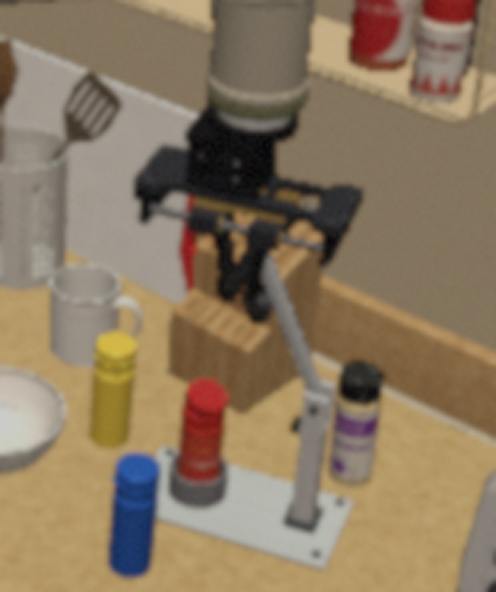

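View pics/w5.png

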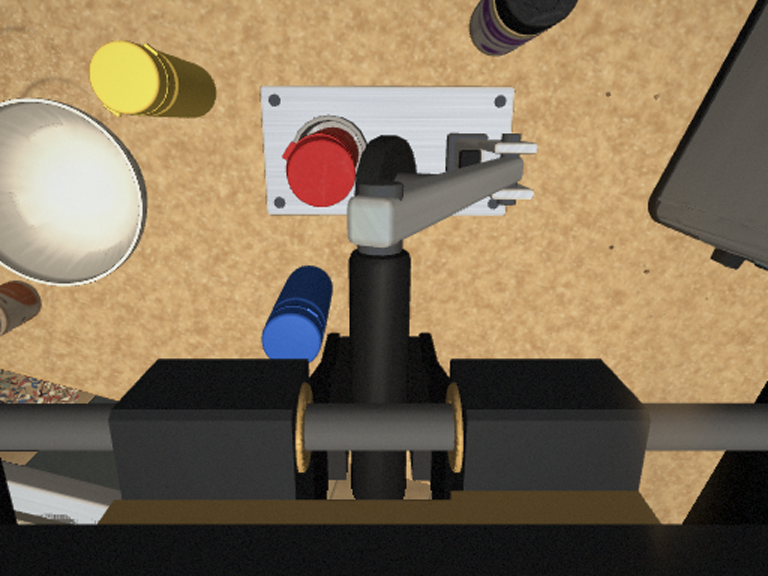

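The lever follows the grip. The gripper holds the handle and the jar still stands in the cup. Continuing down.

```bash
python3 -m crank '[[-1,[0,-12,6],0],[-1,[0,-22,13],0],[-1,[0,-33,21],0],[-1,[0,-42,30],0],[-1,[0,-51,39],0],[-1,[0,-60,49],0],[-1,[0,-67,59],0],[-1,[0,-74,70],0],[-1,[0,-80,82],0],[-1,[0,-85,93],0],[-1,[0,-90,106],0],[-1,[0,-90,106],0]]' 40
python3 -m crank '[[-1,[0,-3,12],0],[-1,[0,-5,18],0],[-1,[0,-6,24],0],[-1,[0,-7,31],0],[-1,[0,-7,38],0],[-1,[0,-7,45],0],[-1,[0,-7,51],0],[-1,[0,-7,51],0],[-1,[0,-7,51],0]]' 40
python3 - <<'E'
from bench import r
from h import *
s=r.read_state();a=1.77-.2
to(s,W((-55,-115+175.3*np.sin(a),165+175.3*np.cos(a)))-[0,0,.019],-72.4)
c=r.camera("scene");crop(c,245,100,400,285,3.2,"s6.png")
w=r.camera("wrist");crop(w,0,0,512,384,1.5,"w6.png")
E
```

```text
time: 7.82
ee_pos: [0.5218, -0.1146, 0.1965]
eef_rot: [0.988, 0.154, 0.0, -0.0]
ft_force: [3.0, 4.2, 4.1]
width: 0.0161
time: 8.57
ee_pos: [0.519, -0.1057, 0.1462]
eef_rot: [0.988, 0.154, -0.001, -0.002]
ft_force: [-2.8, 13.2, 4.9]
width: 0.0151
shift [-1.4  2.2  0.1] yang -72.2 tilt 0.29 turn 0.2
```

View pics/s6.png

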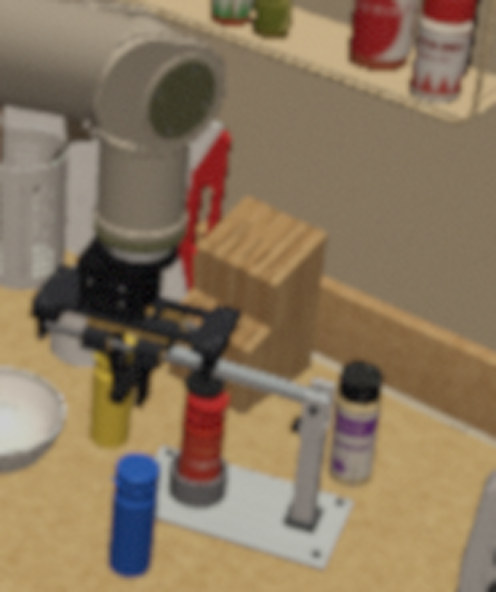

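View pics/w6.png

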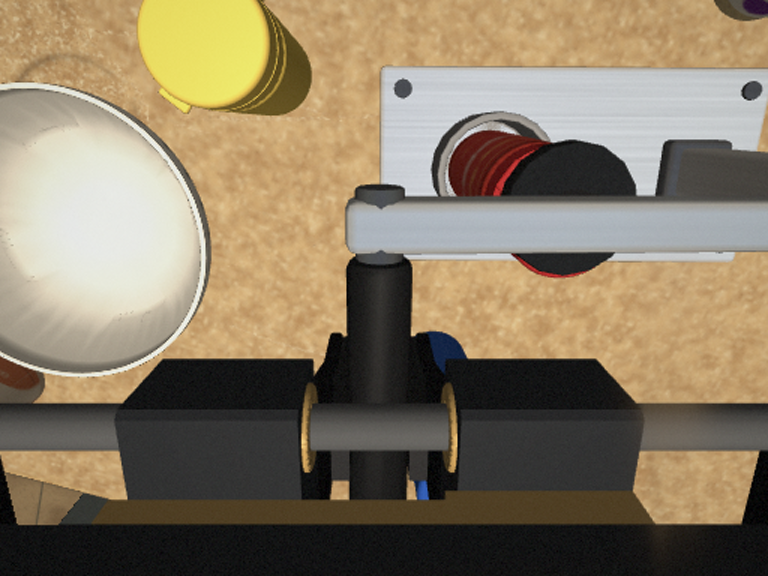

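The lever is level and the pad is on the lid. I'll press a few mm further to confirm it's at the stop.

```bash
python3 -m crank '[[-1,[0,0,3],0],[-1,[0,0,6],0],[-1,[0,0,6],0],[-1,[0,0,6],0],[-1,[0,0,6],0]]' 50
python3 -m crank '[[-1,[0,0,3],0],[-1,[0,0,3],0],[-1,[0,0,3],0]]' 50
```

```text
time: 9.08
ee_pos: [0.5189, -0.1055, 0.1404]
eef_rot: [0.988, 0.154, -0.001, -0.003]
ft_force: [-3.5, 15.1, 5.9]
width: 0.0152
time: 9.33
ee_pos: [0.5189, -0.1054, 0.1374]
eef_rot: [0.988, 0.154, -0.001, -0.003]
ft_force: [-3.6, 14.8, 5.7]
width: 0.0153
```

Run:
```python
from bench import r
from h import *
c=r.camera("scene");crop(c,255,180,345,260,8,"s7.png")
w=r.camera("wrist");crop(w,0,0,512,384,1.5,"w7.png")
for th in (1.6,1.77):
  a=th-.2
  for x in (-12,0): 
    p=W((x,-115+175.3*np.sin(a),165+175.3*np.cos(a)));print(th,x,p.round(3),((proj(c,p)-[255,180])*8).round(),(proj(w,p)*1.5).round())
print("hinge",((proj(c,W((0,-115,165)))-[255,180])*8).round())
```

```text
1.6 -12 [ 0.56  -0.098  0.195] [306. 197.] [396. 308.]
1.6 0 [ 0.572 -0.094  0.195] [317. 181.] [397. 254.]
1.77 -12 [ 0.559 -0.095  0.165] [297. 256.] [383. 270.]
1.77 0 [ 0.571 -0.092  0.165] [308. 240.] [384. 226.]
hinge [729. 353.]
```

View pics/s7.png

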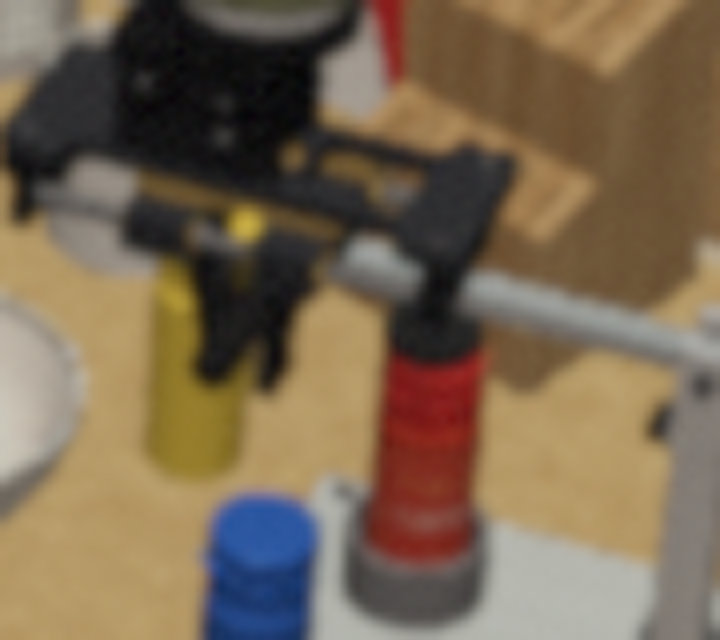

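View pics/w7.png

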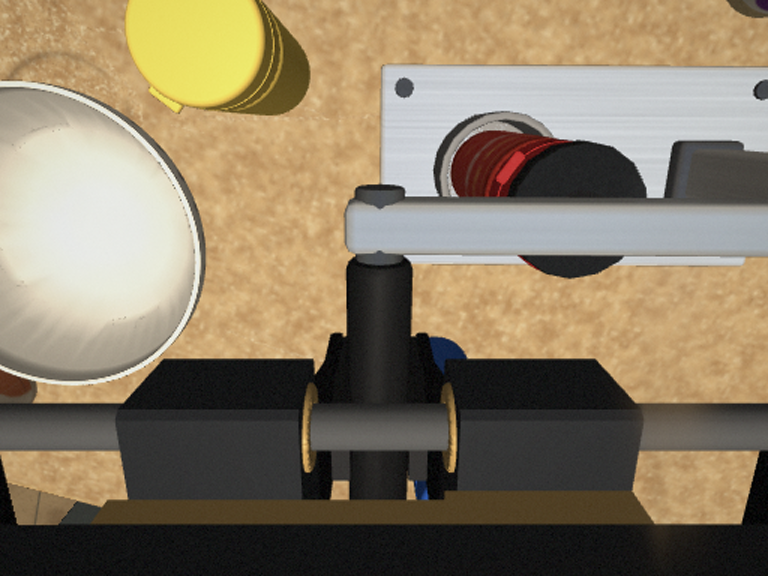

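```bash
python3 -m crank '[[-1,[0,0,2],0],[-1,[0,0,5],0],[-1,[0,0,8],0],[-1,[0,0,8],0],[-1,[0,0,8],0]]' 60
python3 - <<'E'
from bench import r
from h import *
s=r.read_state();print(s["joint_torque"],s["torque"])
c=r.camera("scene");crop(c,255,180,345,260,8,"s8.png")
w=r.camera("wrist");crop(w,0,0,512,384,1.5,"w8.png")
E
```

```text
time: 9.85
ee_pos: [0.5193, -0.1053, 0.1342]
eef_rot: [0.988, 0.154, 0.0, -0.005]
ft_force: [-31.8, 20.5, 65.3]
width: 0.0149
[  7.77463764 -14.86900985  10.02644241 -24.63101327   3.60266313
 -11.7395854   -0.09348747] [4.57859981 6.52367656 0.15422718]
```

View pics/w8.png

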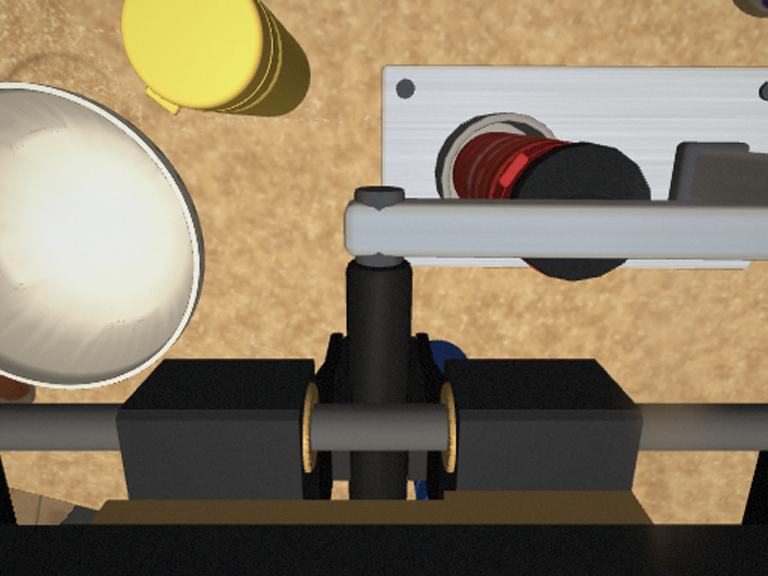

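View pics/s8.png

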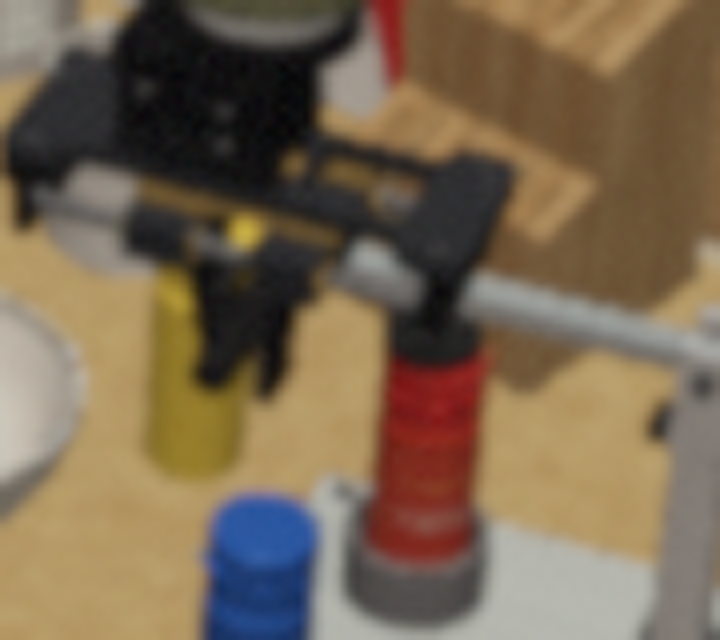

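The force jumped to 65 N with no further travel, so the lever is firmly at its stop. Now I bring it back along the arc.

```bash
python3 -m crank '[[-1,[0,0,-4],0],[-1,[0,0,-17],0],[-1,[0,2,-30],0],[-1,[0,4,-43],0],[-1,[0,7,-55],0],[-1,[0,12,-68],0],[-1,[0,17,-79],0],[-1,[0,23,-91],0],[-1,[0,30,-102],0],[-1,[0,37,-112],0],[-1,[0,46,-122],0],[-1,[0,55,-131],0]]' 30
python3 -m crank '[[-1,[0,9,-9],0],[-1,[0,20,-17],0],[-1,[0,30,-24],0],[-1,[0,42,-30],0],[-1,[0,54,-35],0],[-1,[0,66,-40],0],[-1,[0,78,-43],0],[-1,[0,91,-46],0],[-1,[0,104,-48],0],[-1,[0,116,-48],0],[-1,[0,129,-48],0],[-1,[0,142,-47],0]]'
python3 -m crank '[[-1,[0,8,1],0],[-1,[0,10,1],0],[-1,[0,10,1],0]]'
python3 - <<'E'
from bench import r
from h import *
s=r.read_state();to(s,W((-55,-150,337))-[0,0,.019],-72.4)
c=r.camera("scene");crop(c,245,100,400,285,3.2,"s9.png")
w=r.camera("wrist");crop(w,0,0,512,384,1.5,"w9.png")
E
```

```text
time: 10.95
ee_pos: [0.5355, -0.1572, 0.2621]
eef_rot: [0.988, 0.155, -0.001, -0.004]
ft_force: [-9.1, 16.2, 18.8]
width: 0.0152
time: 11.95
ee_pos: [0.5789, -0.2975, 0.3083]
eef_rot: [0.988, 0.153, 0.0, -0.0]
ft_force: [0.1, 1.5, 4.3]
width: 0.0155
time: 12.2
ee_pos: [0.5815, -0.3064, 0.3066]
eef_rot: [0.988, 0.153, -0.0, -0.001]
ft_force: [-1.2, 3.4, 5.7]
width: 0.0148
shift [ -0.3   2.2 -11.4] yang -72.4 tilt 0.11 turn 0.0
```

View pics/w9.png

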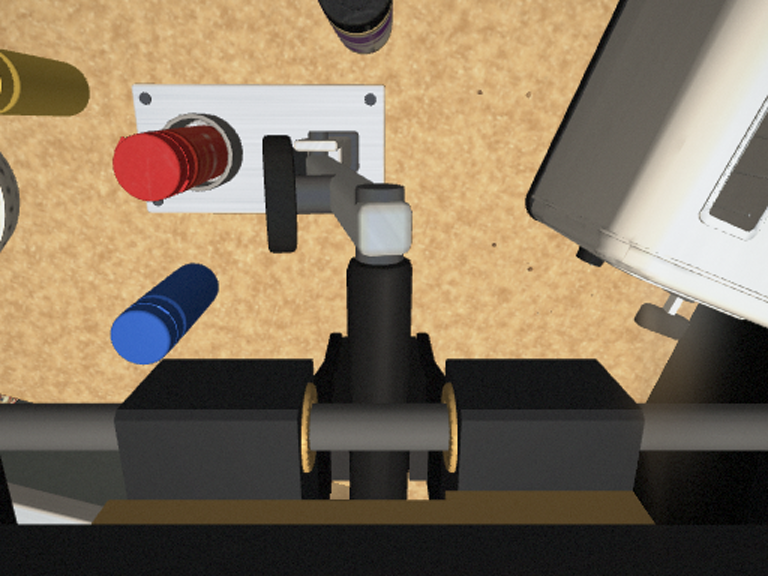

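View pics/s9.png

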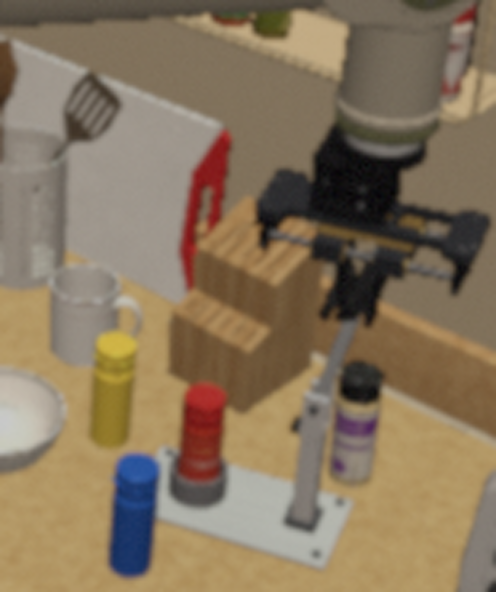

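The lever is back at rest and the jar's lid looks flush. I'll release and rise.

```bash
python3 -m crank '[[1,[0,-2,0],0],[1,[0,-2,0],0],[1,[0,-2,0],0],[1,[0,-2,0],0],[1,[0,-2,0],0],[1,[0,-2,-5],0],[1,[0,-2,-25],0],[1,[0,-2,-55],0],[1,[0,-2,-85],0],[1,[0,-2,-105],0],[1,[0,-2,-110],0],[1,[0,-2,-110],0]]'
python3 - <<'E'
from bench import r
from h import *
c=r.camera("scene");crop(c,245,160,400,285,4,"s10.png")
w=r.camera("wrist");crop(w,0,0,512,384,1.5,"w10.png");crop(w,100,60,290,180,4,"w10b.png")
t=r.camera("top")
s=r.read_state();to(s,[.587,-.149,.25],17.6);print(np.round(s["joint_positions"],2))
E
```

```text
time: 13.3
ee_pos: [0.5812, -0.3048, 0.4182]
eef_rot: [0.988, 0.153, 0.001, 0.001]
ft_force: [0.0, -0.4, -0.9]
width: 0.0841
shift [  52.9 -145.7  165.3] yang -72.4 tilt 0.1 turn -90.0
[-0.07  0.48  0.83  1.01 -0.35  1.78 -0.64]
```

View pics/w10b.png

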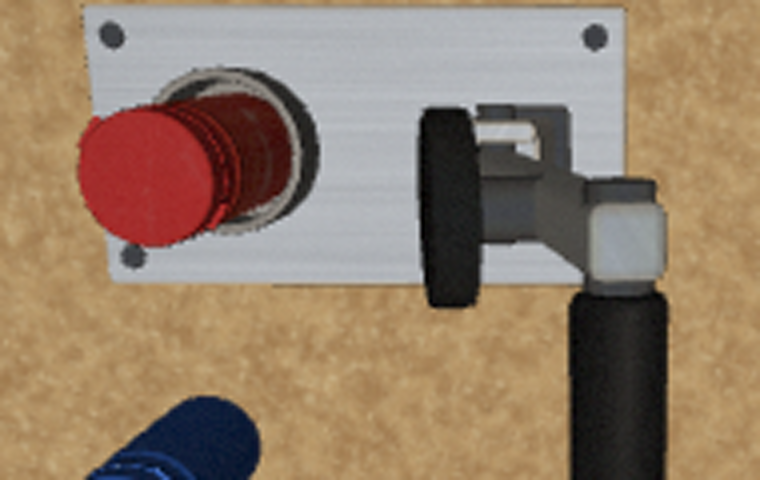

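View pics/s10.png

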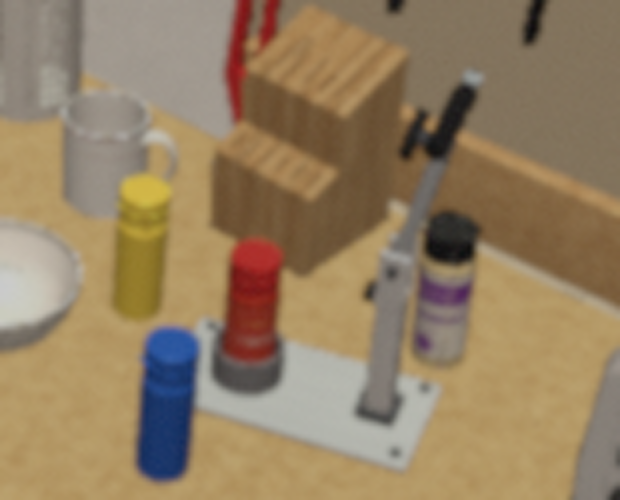

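The lid is closed flush: no gap, and the same shape as the blue and yellow jars. The lever is at rest. Now I go over the jar, turning the jaws to lie along the press's x.

```bash
python3 -m crank '[[1,[4,-12,0],-7],[1,[9,-24,0],-14],[1,[13,-36,0],-21],[1,[18,-49,0],-28],[1,[22,-61,0],-35],[1,[27,-73,0],-42],[1,[31,-85,0],-49],[1,[36,-98,0],-56],[1,[40,-110,0],-63],[1,[44,-122,10],-70],[1,[49,-134,30],-77],[1,[53,-146,60],-84]]'
python3 -m crank '[[1,[0,0,30],-6],[1,[0,0,60],-6],[1,[0,0,85],-6],[1,[0,0,100],-6],[1,[0,0,100],-6],[1,[0,0,100],-6]]'
python3 - <<'E'
from bench import r
from h import *
w=r.camera("wrist");crop(w,0,0,512,384,1.5,"w11.png")
s=r.read_state();to(s,[.587,-.149,.076],17.6);print(np.round(s["joint_positions"],2),s["ee_pos"])
hsv=cv2.cvtColor(w["pixels"],cv2.COLOR_RGB2HSV);m=(((hsv[...,0]<8)|(hsv[...,0]>172))&(hsv[...,1]>150)&(hsv[...,2]>150)).astype(np.uint8)
n,l,st,ce=cv2.connectedComponentsWithStats(m)
for i in range(1,n):
    if st[i,4]>200: print(st[i],ce[i])
E
```

```text
time: 14.45
ee_pos: [0.5877, -0.1482, 0.3565]
eef_rot: [0.629, 0.777, 0.001, 0.001]
ft_force: [0.0, -1.5, -0.1]
width: 0.087
time: 14.95
ee_pos: [0.5867, -0.1485, 0.2556]
eef_rot: [0.59, 0.807, -0.001, -0.001]
ft_force: [0.1, 0.1, 0.7]
width: 0.087
shift [-1.000e-01 -3.000e-01  1.809e+02] yang 17.7 tilt 0.01 turn 0.1
[-0.24  0.29  0.52  1.49 -0.14  1.4   0.59] [ 0.58733881 -0.14881395  0.25685662]
[ 228  155   47   46 1708] [251.01932084 177.6498829 ]
```

View pics/w11.png

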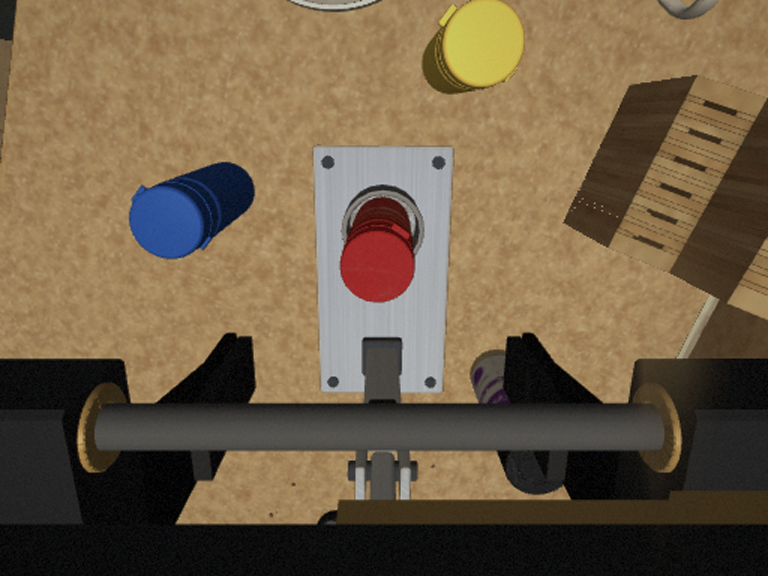

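Run:
```python
from bench import r
from h import *
w=r.camera("wrist");print(onz(w,251,177.6,.136))
R=Ro.from_quat(r.read_state()["eef_rot"]).as_matrix();print(R.T@(onz(w,251,177.6,.136)-r.read_state()["ee_pos"]))
# lever pad at rest
t=r.camera("top");c=r.camera("scene")
# pad px in scene s10 (416,133)/4+245,160 ; in top t2 (452,172)/7+255,120
print(tri(c,(245+416/4,160+133/4),t,(255+452/7,120+172/7)))
```

```text
[ 0.58690195 -0.1498804   0.136     ]
[-0.00052782 -0.00114038  0.12154472]
(array([ 0.62263196, -0.25509173,  0.28030465]), np.float64(0.00031572743707634237))
```

The lid centre is within 1 mm of the tool axis, and the lever's pad is 110 mm away. I descend and grip.

```bash
python3 -m crank '[[1,[0,-1,25],0],[1,[0,-1,50],0],[1,[0,-1,75],0],[1,[0,-1,100],0],[1,[0,-1,125],0],[1,[0,-1,145],0],[1,[0,-1,160],0],[1,[0,-1,172],0],[1,[0,-1,180],0],[1,[0,-1,180],0]]'
python3 -m crank '[[-1,[0,0,0],0],[-1,[0,0,0],0],[-1,[0,0,0],0],[-1,[0,0,0],0],[-1,[0,0,0],0],[-1,[0,0,0],0],[-1,[0,0,0],0],[-1,[0,0,0],0],[-1,[0,0,0],0],[-1,[0,0,0],0]]' 20
python3 - <<'E'
from bench import r
from h import *
w=r.camera("wrist");crop(w,0,0,512,384,1.5,"w12.png")
c=r.camera("scene");crop(c,225,100,400,285,3,"s12.png")
E
```

```text
time: 15.98
ee_pos: [0.586, -0.1491, 0.0755]
eef_rot: [0.59, 0.807, -0.0, -0.001]
ft_force: [0.0, 0.6, 0.5]
width: 0.0869
time: 16.82
ee_pos: [0.5864, -0.1492, 0.0765]
eef_rot: [0.59, 0.807, 0.0, -0.0]
ft_force: [1.2, -0.1, 0.6]
width: 0.0431
```

View pics/w12.png

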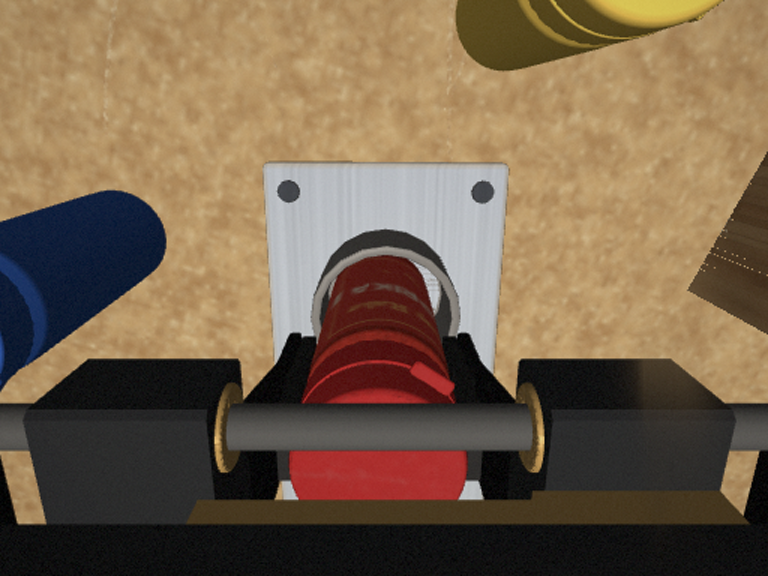

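View pics/s12.png

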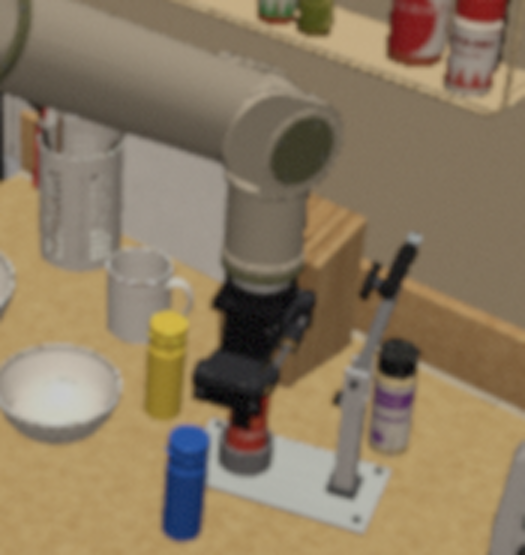

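The jar is gripped at 43 mm width, about 87 mm up its body. I draw it straight up, then carry it to the clear worktop right of the blue jar.

```bash
python3 -m crank '[[-1,[0,0,-10],0],[-1,[0,0,-25],0],[-1,[0,0,-40],0],[-1,[0,0,-58],0],[-1,[0,0,-76],0],[-1,[0,0,-94],0],[-1,[0,0,-112],0],[-1,[0,0,-130],0],[-1,[0,0,-140],0],[-1,[0,0,-144],0],[-1,[0,0,-144],0]]' 30
python3 -m crank '[[-1,[-5,-18,0],2],[-1,[-10,-36,0],4],[-1,[-15,-54,0],6],[-1,[-20,-72,0],8],[-1,[-26,-90,0],10],[-1,[-31,-108,0],12],[-1,[-36,-126,0],14],[-1,[-42,-144,0],16],[-1,[-47,-162,0],18],[-1,[-52,-180,0],18],[-1,[-55,-192,0],18],[-1,[-55,-192,0],18]]' 30
python3 - <<'E'
from bench import r
from h import *
w=r.camera("wrist");crop(w,0,0,512,384,1.5,"w13.png")
t=r.camera("top");crop(t,240,110,460,280,3.5,"t13.png")
s=r.read_state();to(s,[.42,-.26,.068],0);print(np.round(s["joint_positions"],2),s["ee_pos"])
E
```

```text
time: 17.83
ee_pos: [0.5867, -0.1494, 0.2214]
eef_rot: [0.59, 0.807, 0.0, 0.001]
ft_force: [0.1, -0.3, -1.3]
width: 0.0428
time: 18.83
ee_pos: [0.4177, -0.2618, 0.2204]
eef_rot: [0.71, 0.704, 0.0, -0.0]
ft_force: [0.4, -0.2, -0.5]
width: 0.0431
shift [ -0.5  -0.4 152.5] yang -0.3 tilt 0.04 turn -0.3
[-0.16  0.02  0.64  1.83 -0.02  1.29  0.48] [ 0.42026788 -0.2596279   0.22052039]
```

View pics/w13.png

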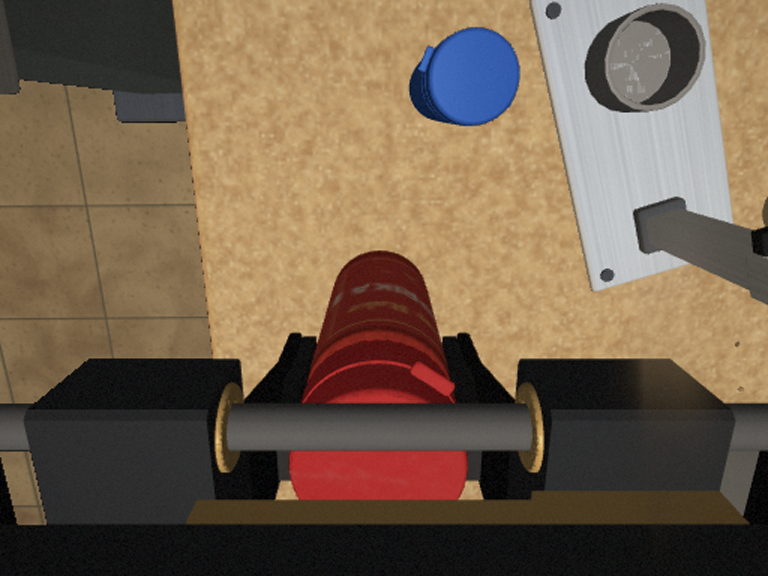

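View pics/t13.png

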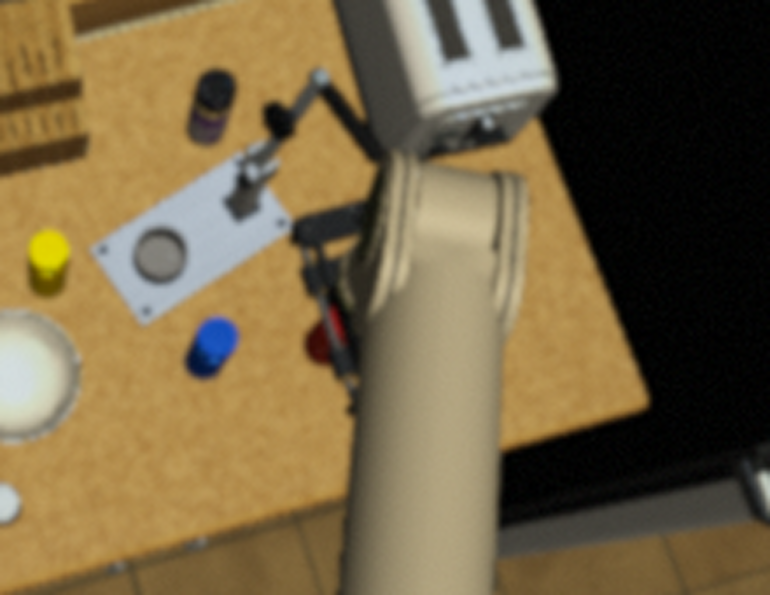

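The jar is out of the cup and held upright, and the worktop here is clear. I set its underside down lightly.

```bash
python3 -m crank '[[-1,[0,0,25],0],[-1,[0,0,50],0],[-1,[0,0,75],0],[-1,[0,0,100],0],[-1,[0,0,120],0],[-1,[0,0,135],0],[-1,[0,0,143],0],[-1,[0,0,147],0],[-1,[0,0,147],0]]' 30
python3 -m crank '[[-1,[0,0,2],0],[-1,[0,0,4],0],[-1,[0,0,5],0],[-1,[0,0,5],0]]' 15
```

```text
time: 19.68
ee_pos: [0.4204, -0.2594, 0.0731]
eef_rot: [0.709, 0.705, -0.0, -0.0]
ft_force: [-0.6, 0.1, -1.0]
width: 0.0429
time: 20.02
ee_pos: [0.4204, -0.2599, 0.0688]
eef_rot: [0.709, 0.705, 0.0, 0.0]
ft_force: [-0.3, 0.8, -1.2]
width: 0.0425
```

```bash
python3 -m crank '[[-1,[0,0,2],0],[-1,[0,0,4],0],[-1,[0,0,4],0]]' 15
```

```text
time: 20.27
ee_pos: [0.4211, -0.2605, 0.0661]
eef_rot: [0.709, 0.705, 0.001, 0.001]
ft_force: [-3.7, 1.8, 15.0]
width: 0.0434
```

Contact is at TCP z≈0.067. Now a light grip, and tip the jar over along the pivot arc.

```bash
python3 -m crank '[[-1,[0,0,0],0],[-1,[-8,0,-1],0],[-1,[-15,0,-2],0],[-1,[-23,0,-2],0],[-1,[-31,0,-1],0],[-1,[-39,0,0],0],[-1,[-46,0,2],0],[-1,[-54,0,4],0],[-1,[-61,0,7],0],[-1,[-61,0,7],0]]' 5
python3 - <<'E'
from bench import r
from h import *
w=r.camera("wrist");crop(w,0,0,512,384,1.5,"w14.png")
c=r.camera("scene");crop(c,265,180,445,320,4,"s14.png")
E
```

```text
time: 21.1
ee_pos: [0.4197, -0.3237, 0.0578]
eef_rot: [0.71, 0.704, -0.0, 0.001]
ft_force: [0.3, -1.7, 5.6]
width: 0.0429
```

View pics/w14.png

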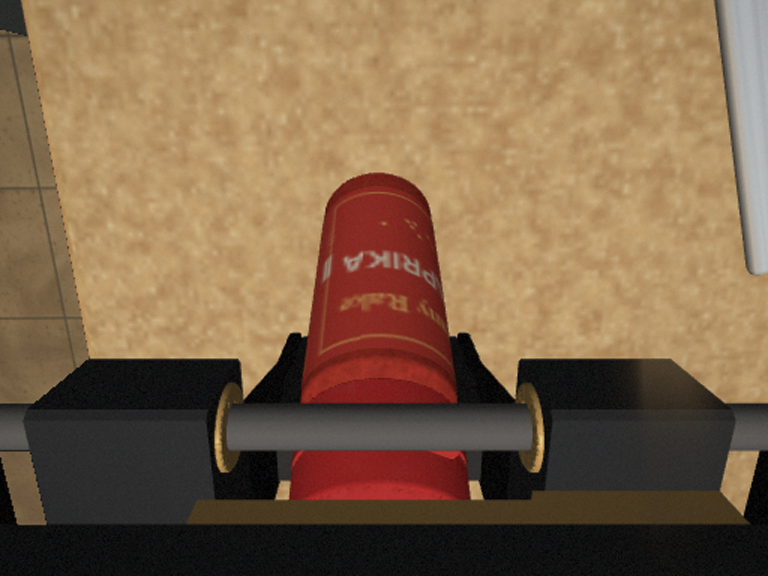

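View pics/s14.png

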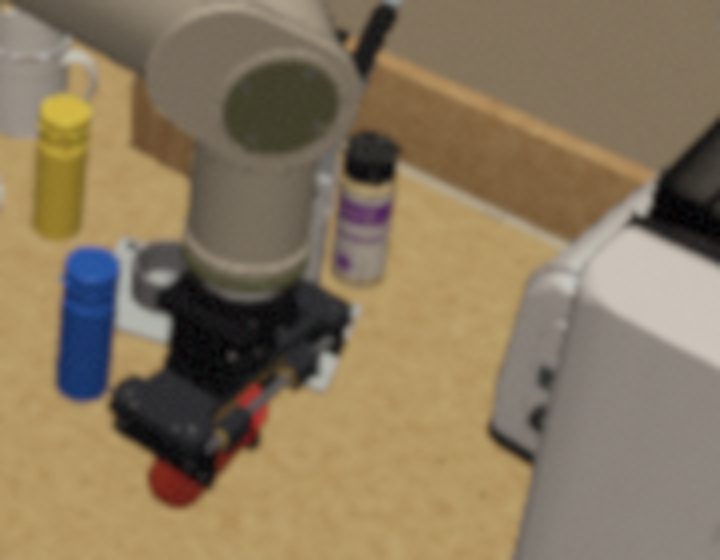

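The jar has pivoted about 40° in the grip. Continuing towards level.

```bash
python3 -m crank '[[-1,[-7,0,4],0],[-1,[-13,0,8],0],[-1,[-19,0,13],0],[-1,[-25,0,18],0],[-1,[-30,0,24],0],[-1,[-35,0,30],0],[-1,[-39,0,37],0],[-1,[-43,0,44],0],[-1,[-45,0,48],0],[-1,[-45,0,48],0],[-1,[-45,0,48],0]]' 5
python3 - <<'E'
from bench import r
from h import *
w=r.camera("wrist");crop(w,0,0,512,384,1.5,"w15.png")
c=r.camera("scene");crop(c,265,180,445,320,4,"s15.png")
E
```

```text
time: 22.12
ee_pos: [0.419, -0.3654, 0.0089]
eef_rot: [0.709, 0.705, -0.0, -0.001]
ft_force: [-0.8, -0.0, -0.5]
width: 0.0427
```

View pics/w15.png

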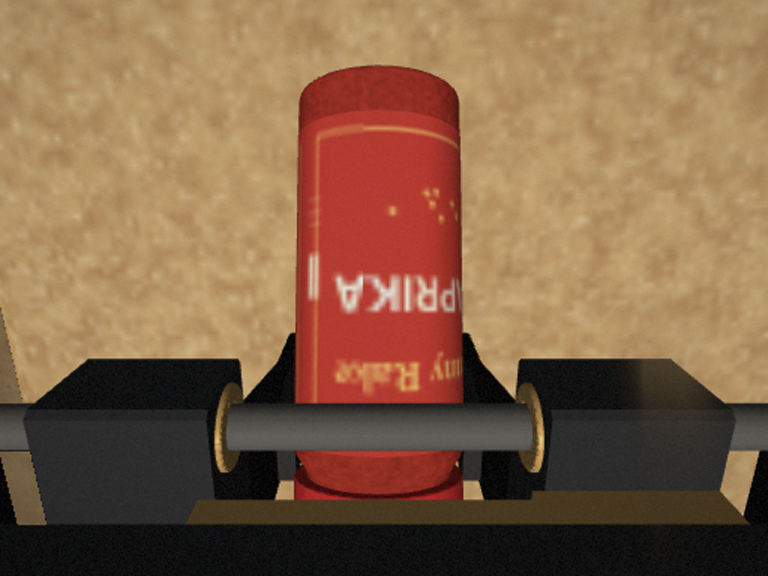

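View pics/s15.png

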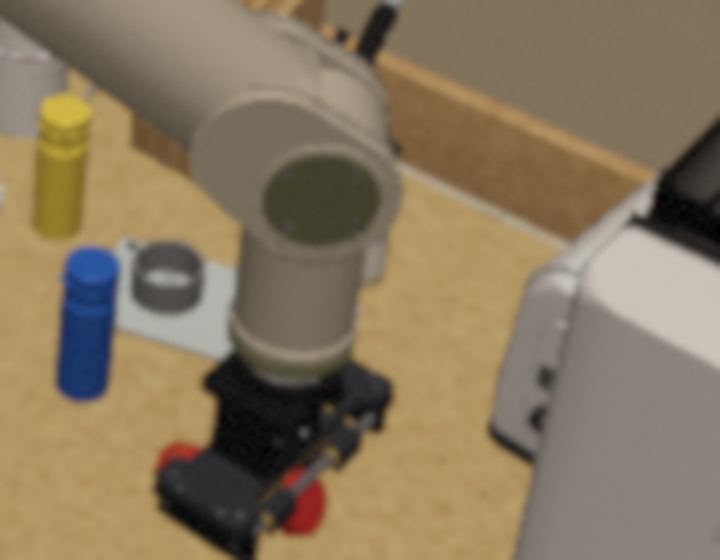

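The jar now lies practically level in the grip: its width is the same at both ends in the wrist view. I tighten and lift.

```bash
python3 -m crank '[[-1,[0,0,0],0],[-1,[0,0,0],0],[-1,[0,0,0],0],[-1,[0,0,0],0],[-1,[0,0,0],0],[-1,[0,0,-5],0],[-1,[0,0,-12],0],[-1,[0,0,-25],0],[-1,[0,0,-40],0],[-1,[0,0,-55],0],[-1,[0,0,-65],0],[-1,[0,0,-65],0]]' 50
python3 -m crank '[[-1,[0,0,-15],0],[-1,[0,0,-35],0],[-1,[0,0,-55],0],[-1,[0,0,-75],0],[-1,[0,0,-95],0],[-1,[0,0,-115],0],[-1,[0,0,-128],0],[-1,[0,0,-135],0],[-1,[0,0,-135],0]]' 50
python3 - <<'E'
from bench import r
from h import *
w=r.camera("wrist");crop(w,0,0,512,384,1.5,"w16.png")
s=r.read_state();to(s,[.517,.259,.2],0);print(np.round(s["joint_positions"],2))
E
```

```text
time: 23.22
ee_pos: [0.4207, -0.3668, 0.0774]
eef_rot: [0.709, 0.705, 0.001, 0.002]
ft_force: [0.7, 0.3, -0.5]
width: 0.0426
time: 23.97
ee_pos: [0.4199, -0.3661, 0.2105]
eef_rot: [0.709, 0.705, 0.0, 0.001]
ft_force: [-0.4, -0.4, -0.8]
width: 0.0423
shift [625.4  93.6   9.4] yang -0.4 tilt 0.03 turn -0.4
[ 0.03  0.21  0.7   1.7  -0.14  1.28  0.75]
```

View pics/w16.png

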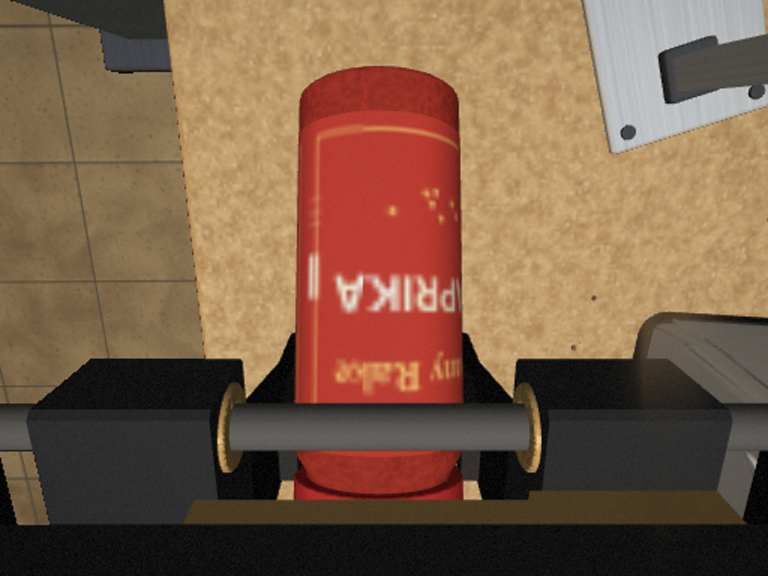

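The jar holds its angle. Carrying it to the bowl.

```bash
python3 -m crank '[[-1,[10,0,0],0],[-1,[30,0,0],0],[-1,[58,0,0],0],[-1,[88,0,0],0],[-1,[118,0,0],0],[-1,[148,4,0],0],[-1,[178,10,0],0],[-1,[208,18,0],0],[-1,[238,26,0],0],[-1,[268,34,0],0],[-1,[298,42,0],0],[-1,[328,50,0],0]]' 50
python3 -m crank '[[-1,[30,8,0],0],[-1,[60,15,0],0],[-1,[90,20,0],0],[-1,[120,24,0],0],[-1,[150,28,0],0],[-1,[180,32,0],0],[-1,[210,36,0],0],[-1,[235,40,0],0],[-1,[255,43,0],0],[-1,[270,44,0],0],[-1,[278,44,0],0],[-1,[282,44,0],0]]' 50
python3 - <<'E'
from bench import r
from h import *
w=r.camera("wrist");crop(w,0,0,512,384,1.5,"w17.png")
c=r.camera("scene");crop(c,100,120,320,290,3.4,"s17.png")
t=r.camera("top");crop(t,110,110,360,280,3,"t17.png")
s=r.read_state();to(s,[.517,.259,.17],0);print(np.round(s["joint_positions"],2))
E
```

```text
time: 25.02
ee_pos: [0.4707, -0.036, 0.2084]
eef_rot: [0.709, 0.705, -0.001, -0.001]
ft_force: [0.7, -0.3, -1.1]
width: 0.0421
time: 26.02
ee_pos: [0.5165, 0.2445, 0.2087]
eef_rot: [0.709, 0.705, -0.001, -0.0]
ft_force: [-0.6, -0.8, -1.4]
width: 0.0423
shift [16.5 -0.4 39.4] yang -0.4 tilt 0.03 turn -0.4
[-0.66  0.22  0.16  1.64 -0.04  1.29 -0.5 ]
```

View pics/w17.png

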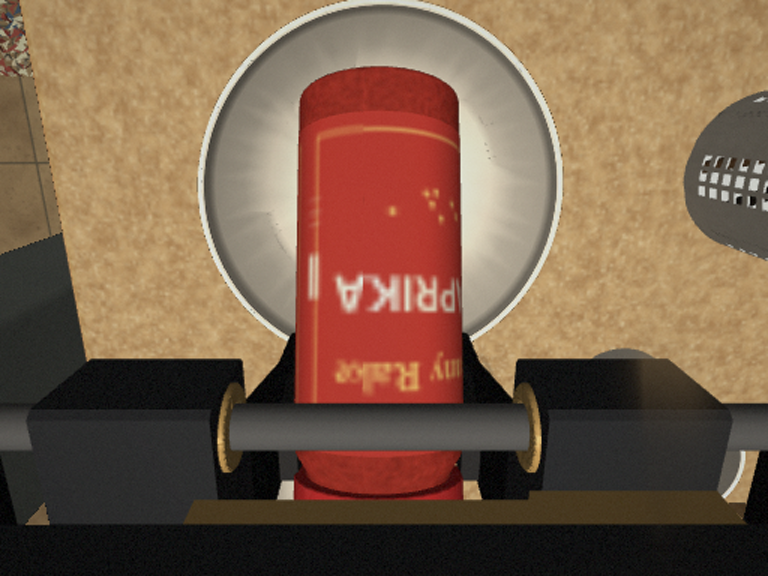

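View pics/s17.png

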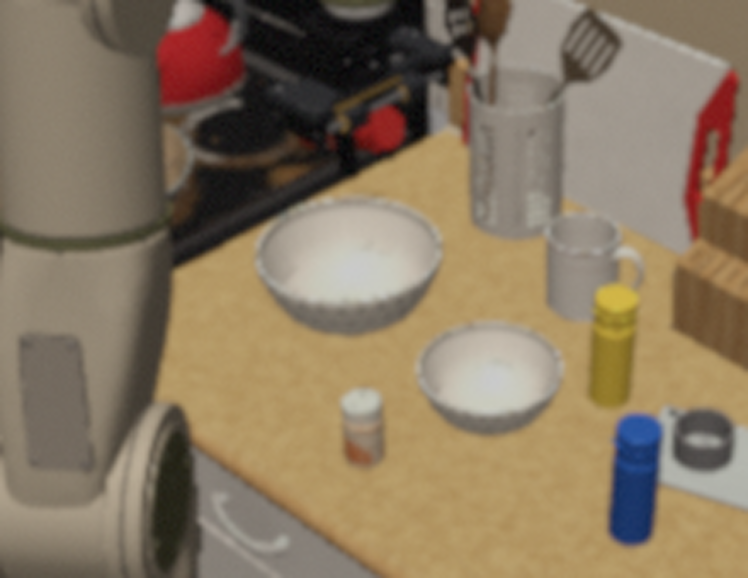

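View pics/t17.png

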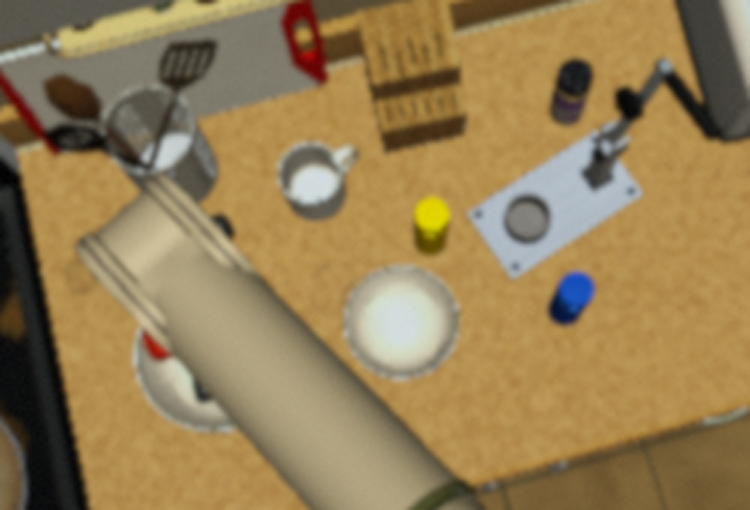

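The jar is level over the bowl, the bowl is unmoved, and the lever is up. I lower slightly to centre it and settle.

```bash
python3 -m crank '[[-1,[6,0,-0],0],[-1,[11,0,8],0],[-1,[14,0,20],0],[-1,[15,0,32],0],[-1,[15,0,44],0],[-1,[15,0,53],0],[-1,[15,0,58],0],[-1,[15,0,60],0],[-1,[15,0,60],0],[-1,[15,0,60],0],[-1,[15,0,60],0],[-1,[15,0,60],0]]' 50
python3 - <<'E'
from bench import r
from h import *
w=r.camera("wrist");crop(w,0,0,512,384,1.5,"w18.png")
c=r.camera("scene");crop(c,165,130,265,220,7,"s18.png")
t=r.camera("top");crop(t,140,110,360,280,3.5,"t18.png")
s=r.read_state();print(s["ee_pos"],s["width"],s["ft_force"],np.abs(s["joint_vel"]).max(),s["time"])
R=Ro.from_quat(s["eef_rot"]).as_matrix();g=s["ee_pos"]-.019*R[:,2]
# bowl from wrist: rim left/right extremes come from picture; jar bottom end px
print("bottom end top edge",onz(w,380/1.5,68/1.5,g[2]+.0),"grasp",g)
E
```

```text
time: 27.17
ee_pos: [0.5178, 0.2587, 0.1502]
eef_rot: [0.709, 0.705, 0.001, 0.0]
ft_force: [-1.1, 0.2, -1.1]
width: 0.0423
[0.51753525 0.25864357 0.14984823] 0.04204593585039352 [ 0.31542197 -0.73729667 -0.48002512] 0.0030194616271248687 27.3167
bottom end top edge [0.51919835 0.35071609 0.16884822] grasp [0.51752701 0.25863652 0.16884822]
```

View pics/w18.png

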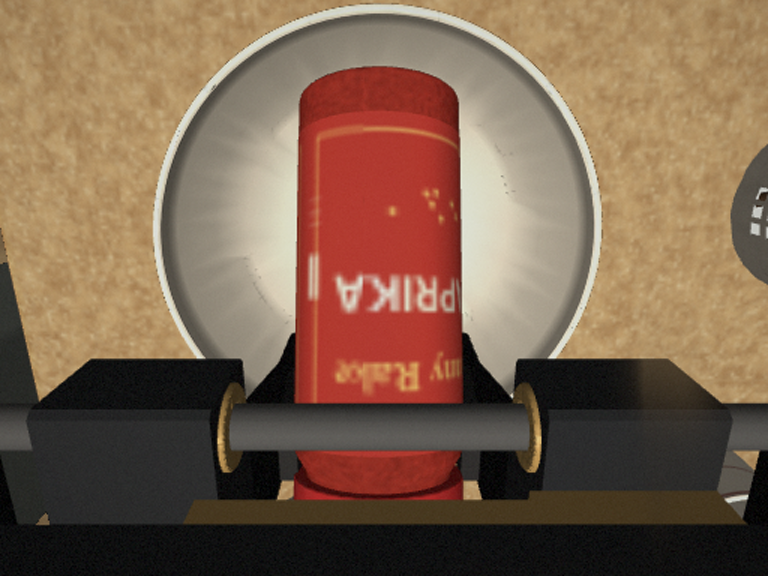

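View pics/s18.png

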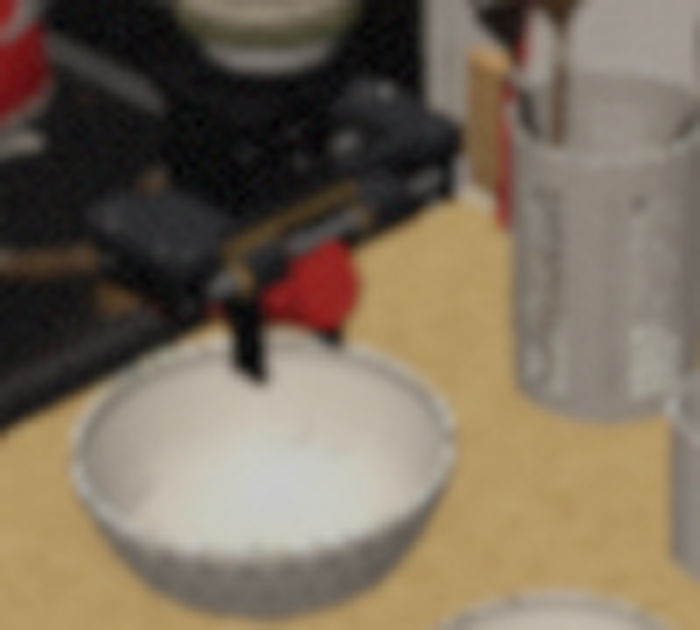

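View pics/t18.png

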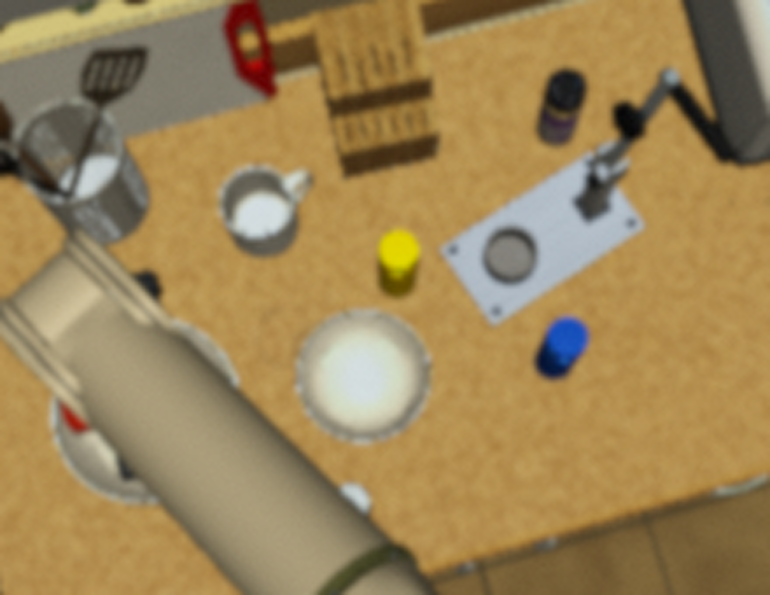

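The jar is level and still over the bowl's middle. The bowl, other things and lever match the first picture, and no lid gap is visible, so I hand in.

Run:
```python
from bench import r
print(r.close_job());
```

```text
the job is handed in; nothing more can be done
None
```

The job is handed in at about 27 s of the 61 s allowed. The jar is held on its side over the 200 mm bowl. The job reports no verdict, so the checks below are my own.

**What I did**
- **Lever:** I gripped the handle and swung it down to the stop. The force jumped to about 65 N with almost no further travel, so it was firmly home. I then guided it back up and let go.
- **Jar:** I drew it straight up out of the cup. The arm can only turn about the vertical, so I tipped the jar onto its side by letting it pivot in a light grip against clear worktop. I then tightened the grip to 50 N and carried it to the bowl.

**Last checks**
- **Position:** the jar looks about level (judged by eye). Its middle is about 3 mm from the bowl's centre in plan and 0.17 m up, with its underside about 55 mm above the rim.
- **Stillness:** the joints were practically still, at 0.003 rad/s at most.
- **Surroundings:** the lever is up, and the bowl and the rest show no visible movement from the first picture. The arm hid part of the bowl in the last top view.

**Less certain**
- **Lid:** it looked shut flush after pressing. At the end the gripper hid most of it, and I only saw no gap in the scene view.
- **Handle slip:** the handle slipped about 12 mm in the fingers during the press, so I confirmed the stop by the force jump and the pictures, not by tool position.

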